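# Slide the kit case home at the make-up table

## Task

Push the tall red make-up kit case across the table into the low aluminium parking frame, until its back stands flush against the stop, square, between the two cheeks. It is heavy and tips easily: push only with the fingers and only low down, on its black foot, and slide it steadily without knocking it, tipping it or lifting it. Leave the bottles, can and brush cup standing where they are, and draw clear at the end.

Things in the scene. Friction and masses are not known exactly. Their poses are not given: they have to be found in the camera images.
- case: Tall loose kit case, about 2 kg, slides at 8 to 20 N, tips if pushed high. Lowest 90 mm: black foot, 120 mm deep (its x) by 170 mm wide (its y); above it the red upper part; 280 mm high, plus a handle to 312 mm. Origin: centre of its underside. Its x points to its back, which faces the parking frame; the face to push, at x = -60 mm, looks roughly towards the robot's left (+y).
- case_upper: Red upper part of the case, fixed on the black foot: 114 mm deep, 164 mm wide, 190 mm high, its faces 3 mm inside the foot's. Origin: centre of its underside, 90 mm above the table. A black bar handle (90 mm wide, 12 mm thick) arches over its top. It is not to be pushed or held.
- case_back (a point): Middle of the back face of the black foot, 20 mm above its underside (60 mm from the case's origin along its x). At x = 0 of the frame when home. At the start 90 to 140 mm short of the stop, up to about 45 mm off its middle, and up to 0.22 rad askew.
- case_front (a point): Middle of the front face of the black foot, the one to push, 20 mm above its underside.
- frame: Parking frame fixed to the table: aluminium stop bar 260 mm long, 30 mm high, with a 30 mm high cheek at each end reaching 45 mm towards the case, 224 mm clear between them; orange strips on top. Origin: middle of the stop's near face at table height. x: level, square to the stop, away from the case, roughly to the robot's right (push this way); y: along the stop. Case home: its centre at x = -60 mm, y near 0.
- spray_can: Bystander: black spray can, 50 mm across, 170 mm high. Origin: centre of its underside.
- mist_bottle: Bystander: clear bottle with a blue cap, 56 mm across, 140 mm high. Origin: centre of its underside.
- brush_cup: Bystander: white cup with make-up brushes fixed in it, 66 mm across, about 180 mm high with the brushes. Origin: centre of its underside.
- foundation: Bystander: small skin-coloured bottle with a black cap, 40 mm across, 85 mm high. Origin: centre of its underside.

How it is judged (in metres and radians):
On the way:
1. the fingers push the case while it is still short of the stop (contact force between the fingers and case above 1 N and x of case_back in the frame of frame below -0.02 m), for 0.2 s.
At the end, for the whole second after the job is handed in: The case stands upright and still on the table in the parking frame: middle of its back within 6 mm of the stop's face, between the cheeks (within 30 mm of the middle), within 0.05 rad of square (x of case_back in the frame of frame between -0.006 and 0.006 m and y of case_back in the frame of frame between -0.03 and 0.03 m and angle between the x axis of case and the x axis of frame, either way round below 0.05 rad and angle between case's own z axis and vertical below 0.03 rad and height (world z) of case below 0.004 m and linear speed of case below 0.01 m/s); the robot touches nothing.
It fails at once if the case tips (over 0.12 rad) or is lifted (its origin over 12 mm above the table) (angle between case's own z axis and vertical above 0.12 rad or height (world z) of case above 0.012 m).
It fails at once if the fingers push or hold the red upper part or its handle (over 3 N) (contact force between the fingers and case_upper above 3 N).
It fails at once if the arm or hand, not the fingers, pushes the case (over 3 N) (contact force between the arm and case above 3 N).
It fails at once if the case is knocked (faster than 0.35 m/s) (linear speed of case above 0.35 m/s).
It fails at once if a bystander is moved more than 20 mm or tipped (distance of any of spray_can, mist_bottle, brush_cup, foundation from where it was at the start of the episode above 0.02 m or angle between any of spray_can, mist_bottle, brush_cup, foundation's own z axis and vertical above 0.3 rad).
It also fails if it takes over 35 s, if anything falls off the work surface, if the arm or the gripper's body presses on something with over 40 N, if the wrist force passes 120 N, or if a joint passes its speed limit or range.

## Robot

A 7-joint arm with a two-finger parallel gripper is mounted at the origin on the work surface. World frame = base frame: x ahead of the robot, y to its left, z up, the work surface at z = 0. Lengths are in mm, angles in rad, forces in N, time in s.
With the tool pointing down it reaches from about 400 to 875 mm from the base axis. Payload 4.4 kg.
Tool frame: the origin (TCP) lies midway between the tips of the shut fingers; the grasp point (between the pads) lies 19 mm behind it; z points along the fingers, y is the line along which they close (so a half turn about z gives the same grasp; the last joint's range is limited). The gripper opens to 85 mm and grips with 20 to 120 N. Pads are 22 mm wide; open, the fingers measure 114 mm over their backs; the gripper's body (76 mm by 85 mm) begins 54 mm behind the grasp point. The pads swing forward as they close: fully open they stand 13 mm farther back than shut.
Start: joints at [1.116, 0.628, 0.038, 1.517, -0.027, 0.996, -0.02], TCP at [246.429, -601.49, 231.313] pointing down, gripper open.
Joint ranges: [-3.06, 3.06], [-0.37, 2.12], [-1.25, 1.32], [0.18, 2.47], [-1.1, 4.24], [0.23, 1.98], [-2.94, 2.94]. Speed limits (rad/s): [2.57, 2.57, 3.14, 3.14, 3.14, 3.14, 3.14].

## Interface

Orientations are given as [roll, pitch, yaw] about the fixed x, y, z axes, in that order (R = Rz(yaw) Ry(pitch) Rx(roll)).
In Python, from cell import ctrl gives the robot as it stands. The module is installed in compiled form; this text tells all that it offers.
- The arm moves only by the tool step_arm, never from a script. Its argument "commands" is one flat list of numbers, 7 for each row, row after row: the shift along the tool's x, y, z in cm, then the turn, a rotation vector about the tool's x, y, z in rad, then the opening, from 0 (shut) to 1 (fully open). A call has 1 to 10 rows; each row is the pose to reach, as a shift and turn from the pose commanded when the call began, along the tool's axes at that moment; what a row does not reach only later rows make up. A row lasts 1/10 s, in which the tool goes at most 50 mm and 8.59 degrees, less where a joint would pass 70% of its speed; a pose out of reach is approached as far as the arm can. A call with a gripper value outside its range is refused whole. The fingers move at their own pace and stop on an object; the grip force is fixed at half the most. Time passes only in rows, so rows that repeat a pose let the fingers close. It gives the time, the measured TCP pose, the force, the opening and the grip force at its end, in the units of the state.
- ctrl.read_state(): the state, without advancing time (a new reading comes with each control period).
- ctrl.get_image(name): name is "scene" or "top" or "wrist"; returns a dict with "image" (480x640x3 uint8, red, green, blue), "range_z" (480x640 float32, mm along the optical axis (not along the pixel's ray), 0 where there is no reading), "vfov" (degrees; the focal length in pixels is half the picture's height over the tangent of half this angle, whatever the lens; pixels are square), "cx", "cy" (the principal point, pixels), "D" ([k1, k2, p1, p2, k3] as OpenCV has them; the pictures are not rectified), "world_to_cam" (4x4, takes a point from world to camera coordinates). Camera axes: x right, y down, z forward; pixel columns grow to the right and rows downward; lengths in mm; the calibration is good to about 2 mm. A picture is of the moment at which its call begins.
- ctrl.finish_job(): hands the job in; it is judged then, once.
The state is a dict: "clock": time; "qpos": joint angles; "qd": joint speeds; "tau": joint torques, N m; "eef_pos": TCP position; "tool_rot": TCP orientation; "force": force on the tool from outside, world axes, zero at the start; "torque": the same for the moment, N m; "width": finger opening in mm; "gripper_force": force on a finger pad.
Only numpy, scipy, OpenCV 4.12 (cv2) and the standard library are available. Lean on these libraries where they do the work, as an engineer would, in place of code of your own. Each camera call takes 0.05 s, during which the arm holds its last target. There are 200 camera calls.

## Working session

There is one attempt and no reset: what is moved stays moved. The work goes in short steps, Python scripts to look and compute and a tool call to move; the robot and the scene stay as the last step left them, time stands still between calls to the robot, and variables do not carry over. Pictures are saved under pics/ and viewed, at most 10 in all, crops included, and the job is handed in when it is done.

Besides the shell and the picture viewer there is one more tool, called after "Request:" as a command line: name --argument value ..., lists and objects as JSON in quotes. step_arm: Moves the arm, as the interface text tells. Its arguments: {"type":"object","properties":{"commands":{"type":"array"}},"required":["commands"]}

```bash
mkdir -p pics; cat > h.py <<'E'
import numpy as np, cv2
from cell import ctrl
def grab(n):
    d=ctrl.get_image(n); f=240/np.tan(np.radians(d['vfov'])/2)
    K=np.array([[f,0,d['cx']],[0,f,d['cy']],[0,0,1]]); return d,K,np.array(d['D'],float)
def cloud(d,K,D):
    v,u=np.mgrid[0:480,0:640]
    p=cv2.undistortPoints(np.stack([u,v],-1).reshape(-1,1,2).astype(np.float64),K,D).reshape(480,640,2)
    z=d['range_z'].astype(float); c=np.dstack([p[...,0]*z,p[...,1]*z,z,np.ones_like(z)])
    return (c@np.linalg.inv(d['world_to_cam']).T)[...,:3]
E
python3 - <<'E'
from h import *
for n in('top','scene'):
    d,K,D=grab(n); cv2.imwrite(f'pics/{n}0.png',d['image'][...,::-1]); np.save(f'{n}0.npy',cloud(d,K,D))
    print(n,K[0,0],np.linalg.inv(d['world_to_cam'])[:3,3])
print(ctrl.read_state())
E
```

```text
top 515.2220058249012 [528.11892991 -35.11700572 819.41021833]
scene 476.7085258271724 [1080.33206455  -49.68529263  589.18740895]
{'clock': 0.1, 'qpos': array([ 1.11620438,  0.629253  ,  0.0384504 ,  1.51827075, -0.02701431,
        0.99629739, -0.02001024]), 'qd': array([-6.61201197e-04, -1.07999280e-03,  1.35478384e-04, -2.05662301e-03,
        1.58572478e-03, -5.77523498e-05,  3.63527462e-05]), 'tau': array([ 3.20681989e-03, -5.64532220e+01,  1.23045623e+00, -1.93974406e+01,
        1.12806002e-02,  5.42430018e-03, -1.45716552e-05]), 'eef_pos': array([ 246.21242755, -600.95797533,  230.48067745]), 'tool_rot': array([-3.13988214e+00,  8.61608358e-06,  3.88769293e-01]), 'force': array([-0.17600796,  0.54610207, -0.14073983]), 'torque': array([-0.05939141,  0.03950001, -0.08662754]), 'gripper_force': 0.0, 'width': 85.37183751934721}
```

View pics/top0.png

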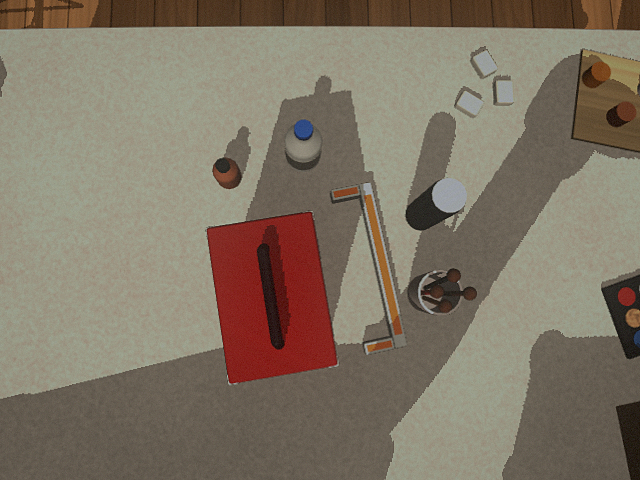

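View pics/scene0.png

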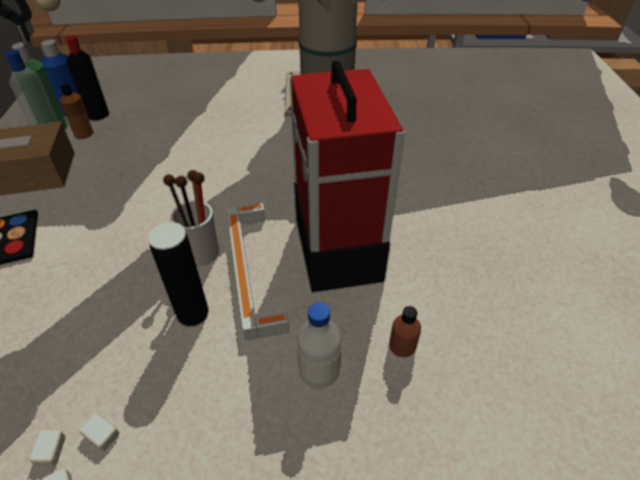

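The top view shows the case's red top with corners at (207,228), (312,212), (338,366) and (229,384). The stop runs from (367,184) to (400,346), and its cheeks point left towards the case. The foundation bottle is at (227,173), the mist bottle at (303,145), the can at (437,205) and the cup at (435,292). Next I'll measure these.

```bash
cat > m.py <<'E'
from h import *
def rect(P):
    r=cv2.minAreaRect(P[:,:2].astype(np.float32)); return r
def measure(C,img):
    hsv=cv2.cvtColor(img,cv2.COLOR_RGB2HSV); h,s,v=cv2.split(hsv)
    m=(C[...,2]>270)&(C[...,2]<290)&(s>150)&((h<8)|(h>172))
    k=(C[...,2]>20)&(C[...,2]<40)&(h>5)&(h<22)&(s>120)
    return m,k
E
python3 - <<'E'
from m import *
C=np.load('top0.npy'); img=cv2.imread('pics/top0.png')[...,::-1].copy()
m,k=measure(C,img)
print('top',rect(C[m]),C[m].mean(0),cv2.boxPoints(rect(C[m])).round(1).tolist())
n,l,st,ce=cv2.connectedComponentsWithStats(k.astype(np.uint8))
for i in range(1,n):
    if st[i,4]>30:
        print('orange',st[i],ce[i].round(),C[l==i].mean(0).round(1),[np.round(x,1) for x in rect(C[l==i])], cv2.boxPoints(rect(C[l==i])).round(1).tolist())
for nm,(u,v) in dict(can=(450,196),mist=(303,130),found=(223,165),stopnear_a=(363,190),stopnear_b=(395,345),farA=(371,186),farB=(405,343)).items(): print(nm,C[v,u].round(1))
# bar: all points 24<z<36 around
a=(C[...,2]>24)&(C[...,2]<36); a[:, :325]=0;a[:,410:]=0;a[:175]=0;a[360:]=0
print('bar',a.sum(),[np.round(x,1) for x in rect(C[a])],cv2.boxPoints(rect(C[a])).round(1).tolist())
E
```

```text
top ((530.5386352539062, -5.0299835205078125), (163.4442901611328, 113.2120590209961), 8.48807144165039) [529.16103021  -5.23799612 279.79123648] [[441.3999938964844, 38.900001525878906], [458.1000061035156, -73.0999984741211], [619.7000122070312, -49.0], [603.0, 63.0]]
orange [585  61  26  25 433] [598.  73.] [ 885.8 -533.9   34.8] [array([ 887.5, -537.1]), array([34.6, 37. ]), np.float64(58.8)] [[862.7999877929688, -542.2999877929688], [894.4000244140625, -561.4000244140625], [912.2999877929688, -531.7999877929688], [880.7000122070312, -512.7000122070312]]
orange [611 101  26  24 398] [624. 112.] [ 818.  -571.8   35.4] [array([ 819.8, -574. ]), array([33.8, 35. ]), np.float64(38.7)] [[795.7000122070312, -570.9000244140625], [817.5999755859375, -598.2000122070312], [844.0, -577.0999755859375], [822.0999755859375, -549.7000122070312]]
orange [219 182  17   5  33] [227. 184.] [704.5  75.3  29.6] [array([705.1,  75.9]), array([24.1,  4.5]), np.float64(89.0)] [[702.5999755859375, 64.0], [707.0999755859375, 63.900001525878906], [707.5, 87.9000015258789], [703.0999755859375, 88.0]]
orange
[... 570 characters left out ...]
78]]
orange [367 341  25  11 157] [379. 346.] [ 452.5 -154.2   30.5] [array([ 452.7, -154.4]), array([ 9.7, 37.3]), np.float64(10.5)] [[444.5, -137.0], [451.29998779296875, -173.60000610351562], [460.79998779296875, -171.8000030517578], [454.1000061035156, -135.1999969482422]]
can [ 654.6 -232.   170.4]
mist [753.4 -43.1 142.3]
found [720.5  73.   86.6]
stopnear_a [ 692.5 -136.5   32.2]
stopnear_b [ 452.9 -178.7   29.8]
farA [ 699.2 -149.6   30.2]
farB [ 455.6 -194.    30.6]
bar 2909 [array([ 578.1, -167.1]), array([260.5, 116.6]), np.float64(10.9)] [[439.20001220703125, -134.39999389648438], [461.20001220703125, -248.89999389648438], [717.0, -199.8000030517578], [695.0, -85.30000305175781]]
```

```bash
cat > t.py <<'E'
from h import *
from scipy.spatial.transform import Rotation as Ro
F0=np.array([575.6,-154.1]); FA=np.radians(-79.1)
def plan(wps,s=None):
    "wps: (pos mm, yaw deg, tilt deg toward the push side)"
    s=s or ctrl.read_state(); R=Ro.from_euler('xyz',s['tool_rot']); p=np.array(s['eef_pos'])
    for q,yaw,t in wps:
        T=Ro.from_euler('xyz',[np.pi,0,np.radians(yaw)])*Ro.from_rotvec([0,-np.radians(t),0])
        print(q,yaw,t,'->',(R.inv().apply(np.array(q)-p)/10).round(2),(R.inv()*T).as_rotvec().round(3))
E
python3 -c "
from t import *
plan([((300,-560,430),30,0),((500,-150,430),75,0),((490,150,430),100.9,0),((480,230,350),100.9,0)])"
```

```text
(300, -560, 430) 30 0 -> [  6.53  -1.79 -19.95] [-0.002 -0.    -0.135]
(500, -150, 430) 75 0 -> [ 40.58 -32.14 -19.9 ] [-0.002 -0.001 -0.92 ]
(490, 150, 430) 100.9 0 -> [ 51.02 -60.29 -19.85] [-1.000e-03 -1.000e-03 -1.372e+00]
(480, 230, 350) 100.9 0 -> [ 53.13 -68.05 -11.84] [-1.000e-03 -1.000e-03 -1.372e+00]
```

Request:
step_arm --commands '[3, -1, -5, 0, 0, -0.05, 1, 5, -1.5, -10, 0, 0, -0.1, 1, 6.5, -2, -15, 0, 0, -0.13, 1, 6.5, -2, -20, 0, 0, -0.14, 1, 10, -5, -20, 0, 0, -0.24, 1, 13.5, -8, -20, 0, 0, -0.35, 1, 17, -11, -20, 0, 0, -0.45, 1, 20.5, -14, -20, 0, 0, -0.55, 1, 24, -17, -20, 0, 0, -0.65, 1, 27.5, -20, -20, 0, 0, -0.7, 1]'

```text
clock: 1.1
eef_pos: [425.4, -310.3, 431.1]
tool_rot: [-3.141, -0.0, 1.092]
force: [1.0, -0.4, 0.8]
width: 85.2
gripper_force: 0.0
```

```bash
python3 -c "
from t import *
s=ctrl.read_state();print(s['qpos'].round(2))
plan([((500,-150,430),75,0),((490,150,430),100.9,0),((480,230,350),100.9,0)])"
```

```text
[ 0.72  0.29 -0.2   1.53  0.06  1.33  0.04]
(500, -150, 430) 75 0 -> [17.66 -0.77  0.11] [-0.    -0.    -0.217]
(490, 150, 430) 100.9 0 -> [ 43.83 -15.48   0.12] [-0.    -0.    -0.669]
(480, 230, 350) 100.9 0 -> [ 50.46 -20.05   8.12] [-0.    -0.    -0.669]
```

Request:
step_arm --commands '[4.5, -0.2, 0, 0, 0, -0.06, 1, 9, -0.4, 0, 0, 0, -0.12, 1, 13.5, -0.6, 0, 0, 0, -0.18, 1, 17.5, -0.8, 0, 0, 0, -0.22, 1, 22, -3, 0, 0, 0, -0.3, 1, 26, -5.5, 0, 0, 0, -0.4, 1, 30, -8, 0, 0, 0, -0.5, 1, 34, -10.2, 0, 0, 0, -0.6, 1, 38, -12.5, 0, 0, 0, -0.65, 1, 42, -15, 0, 0, 0, -0.67, 1]'

```text
clock: 2.1
eef_pos: [486.5, 130.9, 431.1]
tool_rot: [-3.141, 0.0, 1.76]
force: [0.8, 0.1, -0.7]
width: 85.2
gripper_force: 0.0
```

```bash
python3 -c "
from t import *
s=ctrl.read_state();print(s['qpos'].round(2))
plan([((480,250,430),100.9,0),((490,250,250),100.9,25),((495,200,120),100.9,50),((505,140,60),100.9,50)])"
```

```text
[ 0.08  0.27 -0.54  1.58  0.14  1.33 -0.29]
(480, 250, 430) 100.9 0 -> [11.82  1.6   0.1 ] [-0.     0.    -0.001]
(490, 250, 250) 100.9 25 -> [11.64  2.59 18.1 ] [-0.001 -0.436 -0.001]
(495, 200, 120) 100.9 50 -> [ 6.64  2.14 31.11] [-0.001 -0.872 -0.001]
(505, 140, 60) 100.9 50 -> [ 0.56  2.   37.11] [-0.001 -0.872 -0.001]
```

Request:
step_arm --commands '[4, 0.5, 0, 0, 0, 0, 1, 8, 1, 0, 0, 0, 0, 1, 11.8, 1.6, 0, 0, 0, 0, 1, 11.8, 1.8, 4, 0, -0.1, 0, 1, 11.7, 2, 8, 0, -0.2, 0, 1, 11.7, 2.3, 12, 0, -0.3, 0, 1, 11.7, 2.5, 16, 0, -0.4, 0, 1, 11.7, 2.6, 18, 0, -0.5, 0, 1, 11.7, 2.6, 18, 0, -0.6, 0, 1, 11.7, 2.6, 18, 0, -0.6, 0, 1]'

```text
clock: 3.1
eef_pos: [488.3, 252.1, 248.1]
tool_rot: [-3.135, 0.601, 1.769]
force: [0.4, -0.1, 0.4]
width: 85.5
gripper_force: 0.0
```

```bash
python3 -c "
from t import *
s=ctrl.read_state();print(s['qpos'].round(2))
plan([((490,250,120),100.9,48),((500,150,60),100.9,48),((500,150,30),100.9,48)])
d,K,D=grab('scene');cv2.imwrite('pics/s1.png',d['image'][...,::-1])"
```

```text
[-0.59  0.68 -0.38  1.6   0.66  1.42 -1.04]
(490, 250, 120) 100.9 48 -> [ 7.05  0.2  10.7 ] [-0.002 -0.237  0.006]
(500, 150, 60) 100.9 48 -> [ 2.19 -0.71 21.31] [-0.002 -0.237  0.006]
(500, 150, 30) 100.9 48 -> [ 3.89 -0.7  23.79] [-0.002 -0.237  0.006]
```

View pics/s1.png

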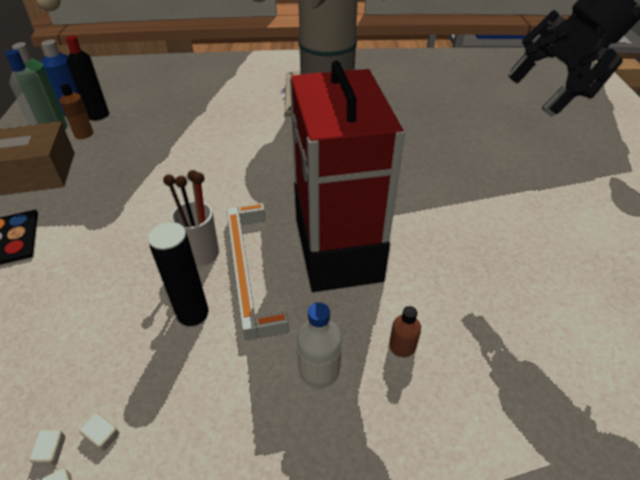

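The gripper is leaning towards the case, with its tips at (515,75) and (553,107). The case is untouched. I'll go low, just short of the foot.

```bash
cat >> t.py <<'E'
def fw(x,y,z):
    c,s=np.cos(FA),np.sin(FA); return (F0[0]+c*x-s*y, F0[1]+s*x+c*y, z)
def wf(p):
    d=np.array(p[:2])-F0; c,s=np.cos(FA),np.sin(FA); return np.array([c*d[0]+s*d[1],-s*d[0]+c*d[1]]).round(1)
E
python3 -c "
from t import *
print(wf((539.4,-64.4)),wf((521.7,54.3)))
plan([(fw(-350,-13.5,120),100.9,48),(fw(-280,-13.5,40),100.9,48),(fw(-265,-13.5,18),100.9,48)])"
```

```text
[-94.9 -18.6] [-214.8  -13.5]
(np.float64(496.16015233213597), np.float64(187.03276096339175), 120) 100.9 48 -> [ 2.04 -0.52 14.32] [-0.002 -0.239  0.003]
(np.float64(509.3968333414284), np.float64(118.29565107464067), 40) 100.9 48 -> [ 0.77 -0.5  24.87] [-0.002 -0.239  0.003]
(np.float64(512.2332649862767), np.float64(103.56627038419403), 18) 100.9 48 -> [ 0.77 -0.5  27.53] [-0.002 -0.239  0.003]
```

Request:
step_arm --commands '[0.5, -0.1, 3.5, 0, -0.06, 0, 1, 1, -0.3, 7, 0, -0.12, 0, 1, 1.5, -0.4, 10.5, 0, -0.18, 0, 1, 2, -0.5, 14.3, 0, -0.24, 0, 1, 1.6, -0.5, 18, 0, -0.24, 0, 1, 1.2, -0.5, 21.5, 0, -0.24, 0, 1, 0.8, -0.5, 24.8, 0, -0.24, 0, 1, 0.8, -0.5, 26.2, 0, -0.24, 0, 1, 0.8, -0.5, 27.5, 0, -0.24, 0, 1, 0.8, -0.5, 27.5, 0, -0.24, 0, 1]'

```text
clock: 4.15
eef_pos: [513.7, 101.5, 19.8]
tool_rot: [3.141, 0.839, 1.757]
force: [-0.3, -0.2, 0.1]
width: 85.4
gripper_force: 0.0
```

```bash
python3 -c "
from t import *
s=ctrl.read_state();print(s['qpos'].round(2),wf(s['eef_pos']))
plan([(fw(-225,-13.5,18),100.9,48),(fw(-207,-13.5,18),100.9,48),(fw(-160,-9,18),100.9,48),(fw(-135,-7,18),100.9,48),(fw(-117,-5,18),100.9,48)])
d,K,D=grab('scene');cv2.imwrite('pics/s2.png',d['image'][...,::-1])"
```

```text
[-0.58  1.04 -0.19  1.82  0.99  1.13 -1.38] [-262.7  -12.5]
(np.float64(519.7970827058724), np.float64(64.28792187633628), 18) 100.9 48 -> [-2.39 -0.09  2.93] [-0.003  0.002 -0.003]
(np.float64(523.2008006796905), np.float64(46.61266504780032), 18) 100.9 48 -> [-3.59 -0.08  4.27] [-0.003  0.002 -0.003]
(np.float64(536.5071007073494), np.float64(1.3115350445219534), 18) 100.9 48 -> [-6.73  0.39  7.76] [-0.003  0.002 -0.003]
(np.float64(543.1984042074895), np.float64(-22.85924188690933), 18) 100.9 48 -> [-8.4   0.6   9.62] [-0.003  0.002 -0.003]
(np.float64(548.5660396067004), np.float64(-40.15630782946554), 18) 100.9 48 -> [-9.6   0.81 10.96] [-0.003  0.002 -0.003]
```

View pics/s2.png

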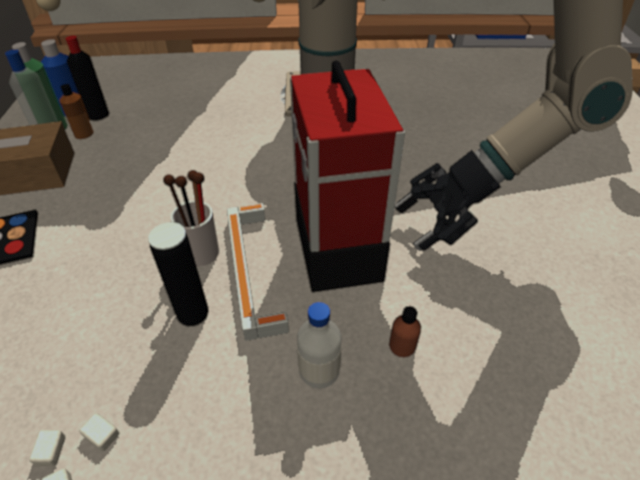

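The fingers are low in front of the foot, with tips near (400,207) and (418,245), and the space is clear. I'll approach slowly to make contact.

Request:
step_arm --commands '[-0.8, 0, 0.9, 0, 0, 0, 1, -1.6, 0, 1.9, 0, 0, 0, 1, -2.1, -0.1, 2.5, 0, 0, 0, 1, -2.4, -0.1, 2.9, 0, 0, 0, 1, -2.6, -0.1, 3.15, 0, 0, 0, 1, -2.8, -0.1, 3.4, 0, 0, 0, 1, -3, -0.1, 3.6, 0, 0, 0, 1, -3.2, -0.1, 3.8, 0, 0, 0, 1, -3.4, -0.1, 4.05, 0, 0, 0, 1, -3.6, -0.1, 4.3, 0, 0, 0, 1]'

```text
clock: 5.2
eef_pos: [522.3, 51.6, 17.6]
tool_rot: [3.14, 0.834, 1.759]
force: [-6.6, 20.2, 16.6]
width: 84.9
gripper_force: 10.7
```

```bash
python3 -c "
from t import *
s=ctrl.read_state();print(wf(s['eef_pos']))
d,K,D=grab('scene');cv2.imwrite('pics/s3.png',cv2.resize(d['image'][120:320,250:500,::-1],None,fx=2.8,fy=2.8))
from m import *
d,K,D=grab('top');C=cloud(d,K,D);m,k=measure(C,d['image']);print(m.sum(),rect(C[m]))"
```

```text
[-212.1  -13.4]
15671 ((514.9466552734375, 99.9732894897461), (163.3711395263672, 325.5984191894531), 8.415451049804688)
```

View pics/s3.png

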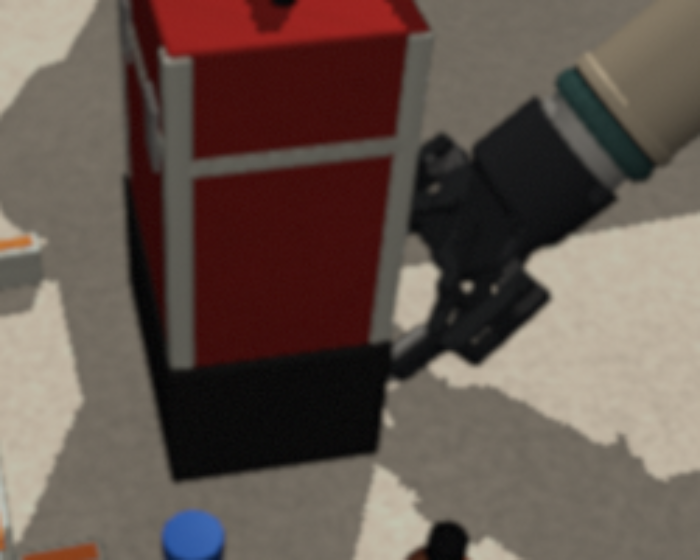

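In the crop, the near finger touches the black foot at about (390,365). The gripper body is well clear of the red part, and the measured force is 20 N. I'll push on steadily.

Request:
step_arm --commands '[-0.33, 0.05, 0.37, 0, 0, 0, 1, -0.67, 0.1, 0.74, 0, 0, 0, 1, -1, 0.15, 1.1, 0, 0, 0, 1, -1.33, 0.2, 1.47, 0, 0, 0, 1, -1.67, 0.25, 1.84, 0, 0, 0, 1, -2, 0.3, 2.2, 0, 0, 0, 1, -2.33, 0.35, 2.57, 0, 0, 0, 1, -2.67, 0.4, 2.94, 0, 0, 0, 1, -3, 0.45, 3.3, 0, 0, 0, 1, -3, 0.45, 3.3, 0, 0, 0, 1]'

```text
clock: 6.3
eef_pos: [536.1, 9.3, 17.0]
tool_rot: [3.139, 0.832, 1.762]
force: [-2.8, 10.6, 4.8]
width: 84.8
gripper_force: 5.5
```

```bash
cat >> m.py <<'E'
from t import *
def case():
    s=ctrl.read_state();print('tcp',wf(s['eef_pos']))
    d,K,D=grab('top');C=cloud(d,K,D);m,k=measure(C,d['image'])
    n,l,st,ce=cv2.connectedComponentsWithStats(m.astype(np.uint8));m=l==1+st[1:,4].argmax()
    r=rect(C[m]);a=r[2] if r[2]<45 else r[2]-90;A=np.radians(a-90)
    b=np.array(r[0])+60*np.array([np.cos(A),np.sin(A)])
    print(r,'back in frame',wf(b),'askew',np.radians(a-10.9).round(3));return d
E
python3 -c "
from m import *
case()"
```

```text
tcp [-167.9   -7.9]
((546.5452880859375, -45.40638732910156), (163.4127197265625, 113.15372467041016), 11.0636568069458) back in frame [-52.2  -7.8] askew 0.003
```

Request:
step_arm --commands '[-0.33, 0.05, 0.37, 0, 0, 0, 1, -0.67, 0.1, 0.74, 0, 0, 0, 1, -1, 0.15, 1.1, 0, 0, 0, 1, -1.33, 0.2, 1.47, 0, 0, 0, 1, -1.67, 0.25, 1.84, 0, 0, 0, 1, -2, 0.3, 2.2, 0, 0, 0, 1, -2.27, 0.35, 2.5, 0, 0, 0, 1, -2.5, 0.35, 2.76, 0, 0, 0, 1, -2.7, 0.35, 2.98, 0, 0, 0, 1, -2.7, 0.35, 2.98, 0, 0, 0, 1]'

```text
clock: 7.35
eef_pos: [547.4, -28.8, 17.0]
tool_rot: [3.139, 0.831, 1.762]
force: [-2.7, 12.4, 5.0]
width: 85.5
gripper_force: 6.1
```

```bash
python3 -c "
from m import *
case()"
```

```text
tcp [-128.4   -4. ]
((558.0531005859375, -83.58040618896484), (163.7230224609375, 112.87799072265625), 10.930892944335938) back in frame [-12.6  -3.9] askew 0.001
```

Request:
step_arm --commands '[-0.2, 0, 0.22, 0, 0, 0, 1, -0.34, 0, 0.37, 0, 0, 0, 1, -0.47, 0, 0.52, 0, 0, 0, 1, -0.6, 0, 0.67, 0, 0, 0, 1, -0.67, 0, 0.74, 0, 0, 0, 1, -0.74, 0, 0.82, 0, 0, 0, 1, -0.74, 0, 0.82, 0, 0, 0, 1]'

```text
clock: 8.1
eef_pos: [549.7, -38.9, 17.0]
tool_rot: [3.138, 0.83, 1.763]
force: [-2.7, 14.5, 5.7]
width: 85.5
gripper_force: 7.1
```

Request:
step_arm --commands '[-0.07, 0, 0.07, 0, 0, 0, 1, -0.14, 0, 0.15, 0, 0, 0, 1, -0.14, 0, 0.15, 0, 0, 0, 1]'

```text
clock: 8.4
eef_pos: [550.0, -40.2, 16.9]
tool_rot: [3.138, 0.829, 1.763]
force: [-3.5, 15.9, 7.8]
width: 85.2
gripper_force: 8.1
```

```bash
python3 -c "
from m import *
case()"
```

```text
tcp [-116.7   -3.6]
((560.7428588867188, -95.04907989501953), (163.3123016357422, 113.39517974853516), 11.116792678833008) back in frame [-0.8 -3.2] askew 0.004
```

Request:
step_arm --commands '[-0.07, 0, 0.07, 0, 0, 0, 1, -0.14, 0, 0.15, 0, 0, 0, 1, -0.14, 0, 0.15, 0, 0, 0, 1]'

```text
clock: 8.75
eef_pos: [550.1, -40.3, 16.9]
tool_rot: [3.137, 0.827, 1.764]
force: [-6.1, 21.5, 12.1]
width: 85.3
gripper_force: 11.2
```

Request:
step_arm --commands '[-0.07, 0, 0.07, 0, 0, 0, 1, -0.14, 0, 0.15, 0, 0, 0, 1, -0.14, 0, 0.15, 0, 0, 0, 1]'

```text
clock: 9.05
eef_pos: [550.1, -40.3, 16.8]
tool_rot: [3.137, 0.825, 1.764]
force: [-9.1, 27.2, 17.2]
width: 85.6
gripper_force: 14.2
```

The force is rising with no motion, so the case is flush against the stop. I'll draw clear straight back.

Request:
step_arm --commands '[0.27, 0, -0.3, 0, 0, 0, 1, 0.6, 0, -0.67, 0, 0, 0, 1, 1.2, 0, -1.4, 0, 0, 0, 1, 2.2, 0, -2.6, 0, 0, 0, 1, 3.5, 0, -4, 0, 0, 0, 1, 5, 0, -6, 0, 0, 0, 1, 6, 0, -9, 0, 0, 0, 1, 6, 0, -12, 0, 0, 0, 1, 6, 0, -14, 0, 0, 0, 1, 6, 0, -14, 0, 0, 0, 1]'

```text
clock: 10.05
eef_pos: [523.1, 95.0, 67.9]
tool_rot: [3.138, 0.836, 1.76]
force: [-0.1, 0.0, -0.1]
width: 85.4
gripper_force: 0.0
```

```bash
python3 -c "
from m import *
d=case();cv2.imwrite('pics/end.png',d['image'][...,::-1])"
```

```text
tcp [-254.5   -4.5]
((560.6322021484375, -95.11624145507812), (163.13624572753906, 113.47216033935547), 11.150872230529785) back in frame [-0.8 -3.3] askew 0.004
```

View pics/end.png

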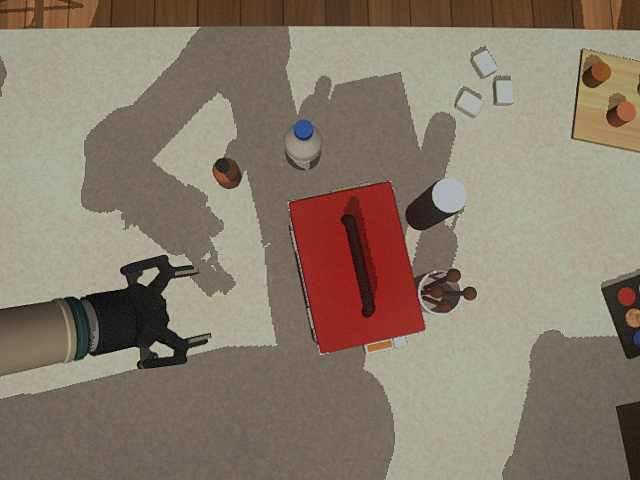

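The case sits square in the frame with its top spanning (290,203) to (425,330). The bystanders haven't moved, and the gripper is clear at (200,300).

```bash
python3 -c "
from cell import ctrl
print(ctrl.finish_job())"
```

```text
the job is handed in; nothing more can be done
None
```

I pushed the case home and handed the job in at about 10 s; the hand-in gave no verdict. By my last measurement, the case's back is about 1 mm from the stop, 3 mm off the middle and 0.004 rad from square, the bystanders look unmoved, and the arm is clear.

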